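Unlatch the decorator's hand rest and hold it raised

ROBOT

A 6-joint arm with a two-finger parallel gripper is mounted at the origin on the work surface. World frame = base frame: x ahead of the robot, y to its left, z up, the work surface at z = 0. Lengths are in m, angles in rad, forces in N, time in s.
With the tool pointing down it reaches from about 0.375 to 0.9 m from the base axis. Payload 3.1 kg.
Tool frame: the origin (TCP) lies between the finger pads; the fingertips stand 14 mm ahead of it and the grasp point (between the pads) lies 5 mm behind it (robot.finger_overhang is the distance from the TCP to the fingertips, in m); z points along the fingers, y is the line along which they close (so a half turn about z gives the same grasp; the last joint's range is limited). The gripper opens to 87 mm and grips with 3 to 60 N. Pads are 19 mm wide; open, the fingers measure 117 mm over their backs; the gripper's body (75 mm by 190 mm) begins 51 mm behind the grasp point.
Start: joints at [1.143, 0.527, 1.433, -0, 1.181, -0.178], TCP at [0.154, 0.606, 0.237] pointing down, gripper open.
Joint ranges: [-3.08, 3.08], [-0.75, 2.2], [0.22, 2.44], [-1.43, 4.57], [0, 2.65], [-2.85, 2.85]. Speed limits (rad/s): [2.79, 2.79, 3.14, 3.14, 3.14, 3.14].

INTERFACE

Orientations are given as a unit quaternion [x, y, z, w].
In Python, from rig import monitor, cams, workorder, robot gives the robot as it stands.
- The arm moves only by the tool send_rows, never from a script. Its argument "moves" is one flat list of numbers, 7 for each row, row after row: the opening, from 0 (shut) to 1 (fully open), then the shift along the world's x, y, z in cm, then the turn, a rotation vector about the world's x, y, z in rad. A call has 1 to 5 rows; each row is the pose to reach, as a shift and turn from the pose commanded when the call began; what a row does not reach only later rows make up. A row lasts 1/12 s, in which the tool goes at most 41.7 mm and 7.16 degrees, less where a joint would pass 70% of its speed; a pose out of reach is approached as far as the arm can. A call with a gripper value outside its range is refused whole. The fingers move at their own pace and stop on an object; "grip_force" is the grip in N (left out, the last holds). Time passes only in rows, so rows that repeat a pose let the fingers close. It gives the time, the measured TCP pose, the force, the opening and the grip force at its end, in the units of the state.
- monitor.get_obs(): the state, without advancing time (a new reading comes with each control period).
- cams.camera(name): name is "scene" or "top" or "wrist"; returns a dict with "pixels" (384x512x3 uint8, blue, green, red), "range_z" (384x512 float32, m along the optical axis (not along the pixel's ray), 0 where there is no reading), "fovy" (degrees; the focal length in pixels is half the picture's height over the tangent of half this angle, whatever the lens; pixels are square), "cx", "cy" (the principal point, pixels), "dist_coeffs" ([k1, k2, p1, p2, k3] as OpenCV has them; the pictures are not rectified), "rvec" (rotation vector, rad) and "tvec" (3), from world to camera coordinates, as OpenCV has them; the wrist camera has in their place "hand_eye" (4x4, takes a point from camera to tool coordinates, whose origin is the TCP and whose axes are the flange's). Camera axes: x right, y down, z forward; pixel columns grow to the right and rows downward; lengths in m; the calibration is good to about 2 mm. A picture is of the moment at which its call begins: read the wrist's pose just before it.
- workorder.hand_in(): hands the job in; it is judged then, once.
The state is a dict: "time": time; "q": joint angles; "joint_velocities": joint speeds; "joint_torque": joint torques, N m; "position": TCP position; "tool_rot": TCP orientation; "ft_force": force on the tool from outside, world axes, zero at the start; "moment": the same for the moment, N m; "grip_width": finger opening in m; "grip_force": force on a finger pad.
Only numpy, scipy, OpenCV 4.12 (cv2) and the standard library are available. Lean on these libraries where they do the work, as an engineer would, in place of code of your own. Each camera call takes 0.05 s, during which the arm holds its last target. There are 200 camera calls.

TASK

The wooden hand rest over the yellow plate is locked down on its ball post by a spring latch: pull the orange latch handle out sideways, square to the bar on the side nearer the robot, against its spring and, keeping it out, swing the rest up off the ball until its free end is at least 10 cm higher than it was. Finish while still holding it up there in the gripper, still, so that a colleague can take the plate: do not let go or lower it. Leave the plate, the mug and the paint jar where they are.

Things in the scene. Friction and masses are not known exactly. Their poses are not given: they have to be found in the camera images.
- stand: Fixed steel stand 130x420x12 mm (local x,y,z), origin under its centre, z up, yaw within 0.45 rad. Local y=+150 mm: hinge bracket 124 mm high, pin along local x, 108 mm up. Local y=-150: ball post. Middle: fixed 170 mm turntable, top 40 mm up, with the plate. The rest runs along local y from hinge to ball; its latch is pulled towards local -x (faces the robot at yaw 0).
- ball (a point): Centre of the 30 mm steel ball (flat underside, 14 mm neck) on its post, 85 mm above the bench, fixed at the stand's local x=0, y=-150 mm.
- rest (a joint): Hinge of the beech hand rest, rad: 0 = down on the ball, level; grows as the free end rises; stop at 1.2. Bar 50 mm wide, 16 thick, top 116 mm above the bench when down, ending 338 mm from the pin. Weighs about 0.5 kg with the latch (varies). Hinge is free: it falls back if let go. The free end is 100 mm up at about 0.34 rad. It cannot rise while latched.
- coupler (a point): Point in the aluminium coupler under the rest's free end that sits on the ball's centre when the rest is down: 300 mm from the hinge pin, 23 mm below it. It swings with the rest.
- latch (a joint): Slide of the spring latch on the rest's free end, m: 0 = locked (pawl under the ball); grows as the handle is pulled towards the stand's local -x; stop at 0.014. Pawl clear of the ball beyond 0.009. Spring pulls it shut with 5 N at 0 to 10 N at full travel. It may snap shut once the pawl is above the ball.
- latch_handle (a point): Grip point of the orange handle: upright block 22 mm (local x, pull direction) x 28 (y) x 44 tall, on the 6 mm latch plate on top of the rest, above the ball when locked. Point on its centre line, 16 mm below its top, 28 above the plate; when down 150 mm above the bench, 300 mm from the hinge pin and 42 above it. Turns with the rest, axes as the stand's when down. The rest is lifted by it.
- plate: Loose yellow plate with a floral rim, 210 mm across, 19 mm high, lying on the turntable under the rest; origin at the centre of its underside. Leave alone.
- mug: Loose white mug, 80 mm across, 95 mm tall, standing on the bench on the far side of the stand; origin at the centre of its underside. Leave alone.
- paint_jar: Loose amber paint jar with black cap, 56 mm across, 65 mm tall, on the bench on the far side of the stand; origin at the centre of its underside. Leave alone.

How it is judged:
By the outcome, as a careful person would: the job done as asked, in the order asked, and still so for the second after the job is handed in, while the arm keeps its last pose, push and grip.
It also fails if it takes over 38 s, if anything falls off the work surface, if the arm or the gripper's body presses on something with over 40 N, if the wrist force passes 120 N, or if a joint passes its speed limit or range.

## Working session

There is one attempt and no reset: what is moved stays moved. The work goes in short steps, Python scripts to look and compute and a tool call to move; the robot and the scene stay as the last step left them, time stands still between calls to the robot, and variables do not carry over. Pictures are saved under pics/ and viewed, at most 10 in all, crops included, and the job is handed in when it is done.

Besides the shell and the picture viewer there is one more tool, called after ">>>" as name(argument=value, ...), one argument or row to a line, values as JSON. send_rows: Moves the arm, as the interface text tells. Its arguments: {"type":"object","properties":{"moves":{"type":"array","items":{"type":"number"}},"grip_force":{"type":"number"}},"required":["moves"]}

```bash
mkdir -p pics
cat > h.py <<'E'
import cv2,numpy as np
from rig import monitor,cams,workorder,robot
from scipy.spatial.transform import Rotation as R
def cam(n):
    o=monitor.get_obs(); c=cams.camera(n); p=c["pixels"]; f=p.shape[0]/2/np.tan(np.radians(c["fovy"])/2)
    K=np.array([[f,0,c["cx"]],[0,f,c["cy"]],[0,0,1]])
    if n=="wrist":
        T=np.eye(4);T[:3,:3]=R.from_quat(o["tool_rot"]).as_matrix();T[:3,3]=o["position"]
        M=T@np.array(c["hand_eye"])
    else:
        M=np.eye(4);r=cv2.Rodrigues(np.array(c["rvec"],float))[0];M[:3,:3]=r.T;M[:3,3]=-r.T@np.array(c["tvec"],float).ravel()
    return dict(im=p,K=K,D=np.array(c["dist_coeffs"],float),M=M,z=c["range_z"])
def rays(c,uv):
    u=cv2.undistortPoints(np.array(uv,float).reshape(-1,1,2),c["K"],c["D"])[:,0]
    d=np.c_[u,np.ones(len(u))]@c["M"][:3,:3].T
    return c["M"][:3,3],d
def pts(c,uv):
    o,d=rays(c,uv); uv=np.array(uv,int).reshape(-1,2)
    return o+d*c["z"][uv[:,1],uv[:,0]][:,None]
def onz(c,uv,h):
    o,d=rays(c,uv); return o+d*((h-o[2])/d[:,2])[:,None]
E
python3 - <<'E'
from h import *
o=monitor.get_obs();print({k:np.round(v,3) for k,v in o.items()})
ims=[]
for n in("scene","top"):
    c=cam(n);print(n,c["M"][:3,3],c["M"][:3,2]);ims.append(c["im"])
    cv2.imwrite(f"pics/{n}0.png",c["im"])
    hsv=cv2.cvtColor(c["im"],cv2.COLOR_BGR2HSV)
    m=cv2.inRange(hsv,(4,170,120),(16,255,255))
    k,l,s,ce=cv2.connectedComponentsWithStats(m)
    for i in range(1,k):
        if s[i,4]>25:
            v,u=np.where(l==i);P=pts(c,np.c_[u,v]);print(s[i],ce[i],np.median(P,0).round(4),P[:,2].min().round(3),P[:,2].max().round(3))
E
```

```text
{'time': np.float64(0.0), 'q': array([ 1.144,  0.528,  1.434,  0.   ,  1.181, -0.179]), 'joint_velocities': array([ 0.001,  0.002, -0.001,  0.001,  0.   , -0.002]), 'joint_torque': array([  0.   , -44.004, -17.659,   0.063,   0.058,  -0.   ]), 'position': array([0.154, 0.605, 0.236]), 'tool_rot': array([ 0.124,  0.992, -0.001, -0.   ]), 'ft_force': array([ 0.345,  0.458, -0.92 ]), 'moment': array([-0.048, -0.006, -0.032]), 'grip_force': np.float64(0.0), 'grip_width': np.float64(0.087)}
scene [0.99069375 0.6087549  0.7250662 ] [-0.38122317 -0.5938601  -0.70851893]
[268 109  13   9  79] [274.02531646 112.93670886] [ 0.5313 -0.0289  0.1643] 0.159 0.167
[496 309   6   8  32] [498.28125 312.6875 ] [0.4085 0.518  0.0206] 0.017 0.024
top [0.49582004 0.08028506 0.87968973] [ 0.20099461  0.03458385 -0.97898168]
[312 258  14  11 136] [318.49264706 263.18382353] [ 0.5266 -0.0364  0.1662] 0.162 0.169
```

View pics/scene0.png

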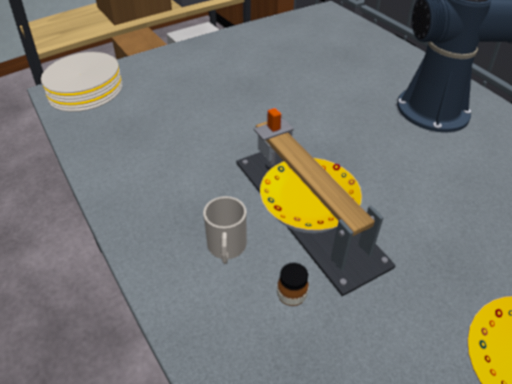

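View pics/top0.png

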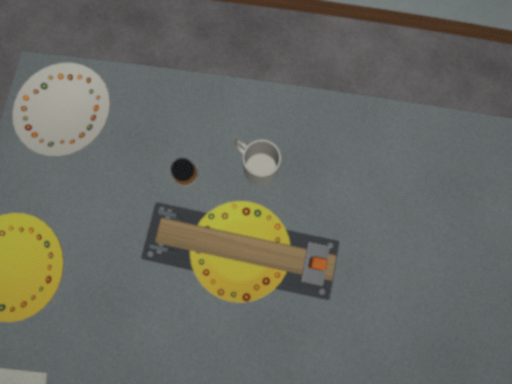

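The scene view shows the orange handle at (274,113) on the free end of the bar, with the hinge at about (360,230). The top view shows the handle at (318,263), the bar running left to (160,232), and the mug and jar on the far side.

Run:
```python
from h import *
C={n:cam(n) for n in("scene","top")}
for n,c in C.items():
    hsv=cv2.cvtColor(c["im"],cv2.COLOR_BGR2HSV)
    m=cv2.inRange(hsv,(8,70,60),(22,200,255))
    m=cv2.morphologyEx(m,cv2.MORPH_OPEN,np.ones((3,3)))
    k,l,s,ce=cv2.connectedComponentsWithStats(m)
    for i in range(1,k):
        v,u=np.where(l==i);P=pts(c,np.c_[u,v]);g=(abs(P[:,2]-.116)<.01)
        if g.sum()<150: continue
        Q=P[g];print(n,s[i],"z",np.median(Q[:,2]).round(4))
        X=onz(c,np.c_[u,v][g],.116)[:,:2]
        r=cv2.minAreaRect((X*1000).astype(np.float32));print(r)
        # bar midline: bin along major axis, midpoint of extremes
        mu=X.mean(0);w=np.linalg.svd(X-mu,full_matrices=0)[2][0]
        for _ in range(4):
            nn=np.array([-w[1],w[0]]);t=(X-mu)@w;d=(X-mu)@nn
            b=np.arange(t.min()+.02,t.max()-.02,.01);mid=[];wd=[]
            for a in b:
                q=d[abs(t-a)<.006]
                if len(q)>3: mid.append((a,(q.max()+q.min())/2));wd.append(np.ptp(q))
            mid=np.array(mid);p=np.polyfit(*mid.T,1);ww=w+p[0]*nn;mu=mu+p[1]*nn;w=ww/np.linalg.norm(ww)
        if w[1]<0:w=-w
        print("axis",w,"yaw",np.arctan2(-w[0],w[1]),"pt",mu,"width",np.median(wd))
    # orange top: ray to z=.166
    m=cv2.inRange(hsv,(3,160,110),(15,255,255));k,l,s,ce=cv2.connectedComponentsWithStats(m)
    for i in range(1,k):
        if s[i,4]<40: continue
        v,u=np.where(l==i);P=pts(c,np.c_[u,v])
        if P[:,2].mean()<.1: continue
        t=np.c_[u,v]; X=onz(c,t,.166)[:,:2]
        print(n,"handle",s[i],ce[i],cv2.minAreaRect((X*1000).astype(np.float32)))
    x0,y0=(235,85) if n=="scene" else (285,230)
    cv2.imwrite(f"pics/{n}c.png",cv2.resize(c["im"][y0:y0+60,x0:x0+80],None,fx=5,fy=5,interpolation=cv2.INTER_NEAREST))
a=cv2.imread("pics/scenec.png");b=cv2.imread("pics/topc.png");cv2.imwrite("pics/crop.png",np.hstack([a,b]))
```

```text
scene [ 268  133  107  102 3053] z 0.1149
((543.335205078125, 133.50741577148438), (297.9868469238281, 55.72918701171875), 86.94648742675781)
axis [0.05058559 0.99871973] yaw -0.050607191920298056 pt [0.5438103  0.14628885] width 0.05303535612480592
scene handle [268 109  13  22 171] [275.14035088 118.33918129] ((541.2559814453125, -8.791069030761719), (72.26736450195312, 24.185550689697266), 65.34371948242188)
top [ 155  218  151   56 3788] z 0.116
((537.6397705078125, 128.05868530273438), (288.7876892089844, 50.29399490356445), 86.52666473388672)
axis [0.06085831 0.99814642] yaw -0.06089593890165393 pt [0.53725403 0.12680281] width 0.04795440091541278
top [309 254  27  26 415] z 0.1162
((526.965576171875, -65.41973876953125), (36.61130905151367, 46.72846984863281), 58.49274444580078)
axis [-0.99181925  0.12765023] yaw 1.4427968604927044 pt [ 0.52571912 -0.06742373] width 0.014332554299370777
top handle [311 257  16  13 151] [318.56291391 263.2781457 ] ((526.4094848632812, -36.87207794189453), (25.807865142822266, 18.81857681274414), 87.15829467773438)<stdin>:22: RankWarning: Polyfit may be poorly conditioned
<stdin>:22: RankWarning: Polyfit may be poorly conditioned
<stdin>:22: RankWarning: Polyfit may be poorly conditioned
<stdin>:22: RankWarning: Polyfit may be poorly conditioned
```

View pics/crop.png

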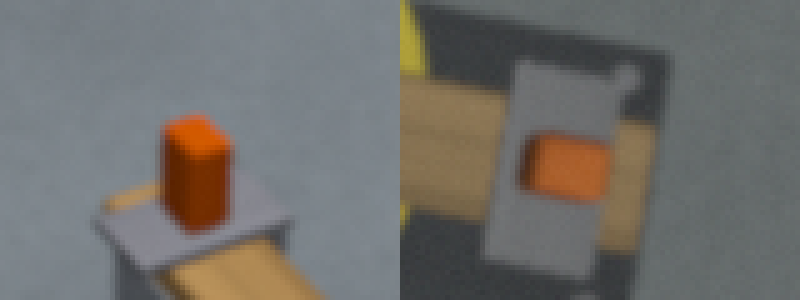

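>>> send_rows(
  moves=[1,1.9,-3.2,0.3,0,0,-0.07,1,3.7,-6.4,0.6,0,0,-0.14,1,5.6,-9.6,0.9,0,0,-0.21,1,7.5,-12.8,1.2,0,0,-0.28,1,9.3,-16,1.4,0,0,-0.345],
)

```text
time: 0.62
position: [0.2474, 0.4443, 0.2507]
tool_rot: [0.294, 0.956, 0.0, 0.0]
ft_force: [1.3, -0.6, -0.6]
grip_width: 0.087
grip_force: 0.0
```

>>> send_rows(
  moves=[1,1.9,-3.2,0,0,0,-0.07,1,3.7,-6.4,0,0,0,-0.14,1,5.6,-9.6,0,0,0,-0.21,1,7.5,-12.8,0,0,0,-0.28,1,9.3,-16,0,0,0,-0.345],
)

```text
time: 1.03
position: [0.3405, 0.2842, 0.2507]
tool_rot: [0.454, 0.891, 0.0, 0.0]
ft_force: [0.5, 0.8, -0.3]
grip_width: 0.087
grip_force: 0.0
```

>>> send_rows(
  moves=[1,1.9,-3.2,0,0,0,-0.07,1,3.7,-6.4,0,0,0,-0.14,1,5.6,-9.6,0,0,0,-0.21,1,7.5,-12.8,0,0,0,-0.28,1,9.3,-16,0,0,0,-0.345],
)

```text
time: 1.45
position: [0.4336, 0.124, 0.2507]
tool_rot: [0.6, 0.8, 0.0, 0.0]
ft_force: [0.3, 0.3, 0.1]
grip_width: 0.0866
grip_force: 0.0
```

>>> send_rows(
  moves=[1,1.9,-3.2,0,0,0,-0.07,1,3.7,-6.4,0,0,0,-0.14,1,5.6,-9.6,0,0,0,-0.21,1,7.5,-12.8,0,0,0,-0.28,1,9.3,-16,0,0,0,-0.345],
)

```text
time: 1.87
position: [0.5266, -0.0361, 0.2505]
tool_rot: [0.729, 0.685, 0.0, -0.0]
ft_force: [1.2, 0.5, 0.1]
grip_width: 0.087
grip_force: 0.0
```

>>> send_rows(
  moves=[1,0,0,0,0,0,0,1,0,0,0,0,0,0],
)

```text
time: 2.03
position: [0.5266, -0.036, 0.2502]
tool_rot: [0.728, 0.685, 0.0, -0.0]
ft_force: [-0.4, 1.0, -0.5]
grip_width: 0.0868
grip_force: 0.0
```

Run:
```python
from h import *
o=monitor.get_obs();print({k:np.round(o[k],4) for k in("time","q","position","tool_rot","ft_force")})
c=cam("wrist");cv2.imwrite("pics/w1.png",c["im"])
hsv=cv2.cvtColor(c["im"],cv2.COLOR_BGR2HSV)
m=cv2.inRange(hsv,(3,160,90),(15,255,255));k,l,s,ce=cv2.connectedComponentsWithStats(m)
for i in range(1,k):
    if s[i,4]<100: continue
    v,u=np.where(l==i);P=pts(c,np.c_[u,v]);print(s[i],ce[i],P[:,2].min(),P[:,2].max())
    zt=np.percentile(P[:,2],90);g=abs(P[:,2]-zt)<.004
    X=onz(c,np.c_[u,v][g],.166)[:,:2];print(zt,cv2.minAreaRect((X*1000).astype(np.float32)))
# scene/top ray triangulation of handle top centre
S,T=cam("scene"),cam("top")
o1,d1=rays(S,[(274.4,111.6)]);o2,d2=rays(T,[(319.6,263.6)])
t=np.linalg.lstsq(np.c_[d1[0],-d2[0]],o2-o1,rcond=None)[0];print("tri",o1+d1[0]*t[0],o2+d2[0]*t[1])
```

```text
{'time': np.float64(2.0333), 'q': array([-2.8030e-01,  3.7980e-01,  1.6592e+00,  2.0000e-04,  1.1026e+00,
       -2.1930e-01]), 'position': array([ 0.5266, -0.036 ,  0.2502]), 'tool_rot': array([ 7.284e-01,  6.852e-01,  1.000e-04, -1.000e-04]), 'ft_force': array([-0.3719,  1.0377, -0.4758])}
[325  32  13  16 112] [331.14285714  39.50892857] 0.05325544964449869 0.39902338354372785
0.059081445517978545 ((589.3262939453125, 89.55809020996094), (10.389098167419434, 8.701920509338379), 74.61424255371094)
[171  69  14  14 105] [177.53333333  75.87619048] 0.05752914003554854 0.39902338354372785
0.06361144861143184 ((469.2967224121094, 71.6617202758789), (8.82292652130127, 9.36369514465332), 60.96564865112305)
[248 178  23  32 190] [259.03157895 185.46315789] 0.13288264172836894 0.39902338354372785
0.16540495992213228 ((527.0584106445312, -31.261350631713867), (22.041078567504883, 19.640817642211914), 85.88093566894531)
tri [ 0.5246817  -0.03801359  0.16055057] [ 0.52637987 -0.0395192   0.16087371]
```

View pics/w1.png

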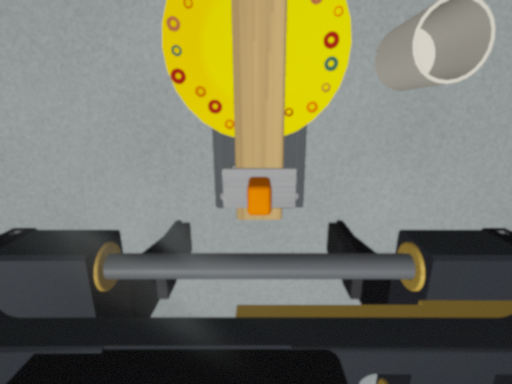

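The wrist view shows the handle's bright top face around (259,200), with its darker hinge-side face above it. It lies along the bar, clear of the fingers.

Run:
```python
from h import *
c=cam("wrist");hsv=cv2.cvtColor(c["im"],cv2.COLOR_BGR2HSV)
sub=hsv[165:225,235:285];print(sub[:,24][10:55].tolist())
m=cv2.inRange(hsv,(3,170,215),(22,255,255));m[:160]=0;m[230:]=0
m[:,:235]=0;m[:,285:]=0
v,u=np.where(m>0);P=pts(c,np.c_[u,v]);print(u.min(),u.max(),v.min(),v.max(),len(u),np.median(P,0))
X=onz(c,np.c_[u,v],.166)[:,:2];print(cv2.minAreaRect((X*1000).astype(np.float32)),X.mean(0))
# bar edges, wood mask
m=cv2.inRange(hsv,(8,50,60),(22,160,255));m[165:]=0;m[:,:215]=0;m[:,:][:,300:]=0
L=[];Rr=[]
for r in range(5,160,5):
    q=np.where(m[r])[0]
    if len(q)>20:L.append((q.min()-.5,r));Rr.append((q.max()+.5,r))
A=onz(c,L,.116);B=onz(c,Rr,.116);M=(A+B)/2;p=np.polyfit(M[:,1],M[:,0],1);print("width",np.median(np.linalg.norm(A-B,axis=1)),"yaw",-np.arctan(p[0]),"x at y=-.037",np.polyval(p,-.037),"edges yaw",[-np.polyfit(E[:,1],E[:,0],1)[0] for E in(A,B)])
```

```text
[[105, 3, 164], [120, 2, 163], [165, 3, 162], [12, 16, 155], [10, 55, 144], [11, 128, 132], [13, 216, 125], [15, 253, 124], [15, 253, 125], [15, 247, 126], [15, 247, 126], [15, 245, 128], [15, 253, 128], [15, 248, 139], [16, 255, 157], [16, 255, 179], [17, 255, 195], [17, 255, 206], [18, 255, 214], [18, 255, 219], [18, 255, 222], [18, 255, 223], [18, 255, 223], [18, 255, 223], [18, 255, 224], [18, 255, 224], [18, 255, 223], [18, 255, 224], [18, 255, 224], [18, 255, 224], [18, 255, 225], [18, 255, 225], [18, 255, 224], [18, 255, 224], [18, 255, 224], [18, 255, 224], [18, 255, 224], [18, 249, 225], [18, 255, 224], [18, 255, 223], [18, 255, 222], [18, 255, 214], [16, 198, 206], [17, 149, 198], [18, 116, 192]]
252 269 193 216 413 [ 0.52581776 -0.03515854  0.16669455]
((525.8158569335938, -35.390037536621094), (21.550565719604492, 15.274608612060547), 86.76766967773438) [ 0.52576864 -0.0354783 ]
width 0.04748141864511861 yaw -0.05938395847431479 x at y=-.037 0.5266329422130794 edges yaw [np.float64(-0.06879204878674622), np.float64(-0.05010771249211906)]
```

>>> send_rows(
  moves=[1,0,0,-2,0,0,0,1,0,0,-4,0,0,0,1,0,0,-6,0,0,0,1,0,0,-7.5,0,0,0,1,-0.05,0.05,-8.5,0,0,0],
)

```text
time: 2.65
position: [0.524, -0.0322, 0.1643]
tool_rot: [0.727, 0.687, -0.001, -0.001]
ft_force: [-0.6, -0.5, -0.1]
grip_width: 0.0867
grip_force: 0.0
```

>>> send_rows(
  moves=[1,0,0,-0.7,0,0,0,1,0,0,-1.4,0,0,0,1,0,0,-1.9,0,0,0,1,0,0,-1.9,0,0,0],
)

```text
time: 2.98
position: [0.5251, -0.0335, 0.146]
tool_rot: [0.727, 0.686, -0.0, -0.0]
ft_force: [-0.9, -0.0, 0.1]
grip_width: 0.0872
grip_force: 0.0
```

>>> send_rows(
  moves=[0.4,0,0,0,0,0,0,0.4,0,0,0,0,0,0,0.4,0,0,0,0,0,0,0.4,0,0,0,0,0,0],
)

```text
time: 3.32
position: [0.5257, -0.0339, 0.1471]
tool_rot: [0.727, 0.686, 0.0, 0.0]
ft_force: [-1.0, -0.6, -0.8]
grip_width: 0.068
grip_force: 0.0
```

Run:
```python
from h import *
o=monitor.get_obs();print({k:np.round(o[k],4) for k in("time","position","tool_rot","ft_force","grip_width")})
c=cam("wrist");cv2.imwrite("pics/w2.png",c["im"])
```

```text
{'time': np.float64(3.3167), 'position': array([ 0.5257, -0.0339,  0.1471]), 'tool_rot': array([7.273e-01, 6.863e-01, 3.000e-04, 5.000e-04]), 'ft_force': array([-0.9614, -0.5668, -0.825 ]), 'grip_width': np.float64(0.068)}
```

View pics/w2.png

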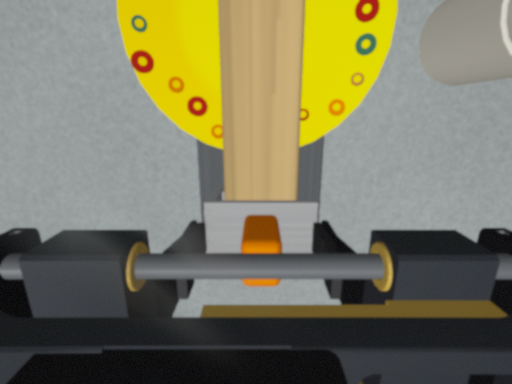

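The wrist view shows the handle at (261,250), centred between the two fingers. I'll close on it.

>>> send_rows(
  moves=[0,0,-0.15,-0.1,0,0,0,0,0,-0.15,-0.1,0,0,0,0,0,-0.15,-0.1,0,0,0,0,0,-0.15,-0.1,0,0,0,0,0,-0.15,-0.1,0,0,0],
  grip_force=40,
)

```text
time: 3.78
position: [0.5253, -0.0353, 0.1455]
tool_rot: [0.727, 0.686, -0.0, -0.0]
ft_force: [-0.1, 0.1, -0.2]
grip_width: 0.031
grip_force: 0.0
```

>>> send_rows(
  moves=[0,0,0,0,0,0,0,0,0,0,0,0,0,0,0,0,0,0,0,0,0,0,0,0,0,0,0,0,0,0,0,0,0,0,0],
)

```text
time: 4.2
position: [0.5267, -0.0354, 0.1457]
tool_rot: [0.727, 0.686, 0.001, 0.001]
ft_force: [5.3, 0.6, -3.9]
grip_width: 0.022
grip_force: 40.0
```

>>> send_rows(
  moves=[0,0,0,0,0,0,0,0,0,0,0,0,0,0],
)

```text
time: 4.37
position: [0.5267, -0.0354, 0.1457]
tool_rot: [0.727, 0.686, 0.001, 0.001]
ft_force: [5.0, 1.3, -3.5]
grip_width: 0.0218
grip_force: 40.0
```

>>> send_rows(
  moves=[0,-0.3,0.02,0,0,0,0,0,-0.6,0.03,0,0,0,0,0,-0.9,0.05,0,0,0,0,0,-1.2,0.07,0,0,0,0,0,-1.2,0.07,0,0,0,0],
)

```text
time: 4.78
position: [0.5161, -0.0348, 0.1461]
tool_rot: [0.728, 0.686, 0.002, 0.003]
ft_force: [8.6, 1.7, -4.4]
grip_width: 0.0218
grip_force: 40.0
```

>>> send_rows(
  moves=[0,0,0,0,0,0,0,0,0,0,0,0,0,0],
)

```text
time: 4.95
position: [0.5165, -0.0348, 0.1462]
tool_rot: [0.728, 0.686, 0.002, 0.003]
ft_force: [9.2, 2.2, -4.2]
grip_width: 0.0219
grip_force: 40.0
```

Run:
```python
from h import *
o=monitor.get_obs();print({k:np.round(o[k],4) for k in("time","position","tool_rot","ft_force","moment","grip_width")})
c=cam("wrist");t=cam("top");cv2.imwrite("pics/w3.png",np.hstack([cv2.resize(c["im"][180:300,180:340],(400,300)),cv2.resize(t["im"][230:290,280:360],(400,300))]))
```

```text
{'time': np.float64(4.95), 'position': array([ 0.5165, -0.0348,  0.1462]), 'tool_rot': array([0.7276, 0.686 , 0.0023, 0.0026]), 'ft_force': array([ 9.1608,  2.1932, -4.211 ]), 'moment': array([ 0.2376, -1.1002,  0.0372]), 'grip_width': np.float64(0.0219)}
```

View pics/w3.png

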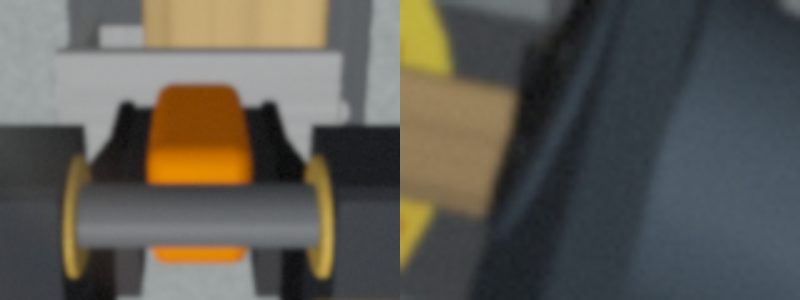

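The pair of crops shows the handle (about x=200) shifted off the bar's centre (about x=235), so the latch is sliding out. It has come about 10 mm, so I'll pull it 2 mm further.

>>> send_rows(
  moves=[0,-0.1,0.01,0,0,0,0,0,-0.22,0.01,0,0,0,0,0,-0.22,0.01,0,0,0,0,0,-0.22,0.01,0,0,0,0],
)

```text
time: 5.38
position: [0.5148, -0.0347, 0.1462]
tool_rot: [0.728, 0.686, 0.003, 0.003]
ft_force: [9.4, 2.8, -4.0]
grip_width: 0.0215
grip_force: 40.0
```

>>> send_rows(
  moves=[0,0,0.04,0.3,-0.01,0.001,0,0,0,0.08,0.6,-0.02,0.001,0,0,0.01,0.12,0.9,-0.03,0.002,0,0,0.01,0.18,1.2,-0.04,0.002,0,0,0.01,0.18,1.2,-0.04,0.002,0],
)

```text
time: 5.8
position: [0.5151, -0.0328, 0.1587]
tool_rot: [0.727, 0.686, -0.012, 0.017]
ft_force: [9.1, 1.7, -4.5]
grip_width: 0.0217
grip_force: 40.0
```

>>> send_rows(
  moves=[0,0.01,0.1,0.59,-0.02,0.001,0,0,0.01,0.22,1.19,-0.04,0.002,0,0,0.02,0.35,1.78,-0.06,0.003,0,0,0.03,0.49,2.36,-0.08,0.005,0,0,0.04,0.64,2.95,-0.1,0.006,0],
)

```text
time: 6.22
position: [0.5152, -0.0263, 0.188]
tool_rot: [0.726, 0.685, -0.048, 0.051]
ft_force: [8.8, 1.2, -4.1]
grip_width: 0.0218
grip_force: 40.0
```

Run:
```python
import numpy as np
f=lambda t:np.array([-.3*np.cos(t)+.038*np.sin(t),.3*np.sin(t)+.038*np.cos(t)])
for a in(.14,.24,.34):
    for k in range(1,6):
        d=(f(a+.02*k)-f(a))*100;print(a,k,np.round([.058*d[0],.998*d[0],d[1]],2))
from h import *
o=monitor.get_obs();print({k:np.round(o[k],4) for k in("time","position","tool_rot","ft_force","moment","grip_width")})
```

```text
0.14 1 [0.01 0.16 0.58]
0.14 2 [0.02 0.34 1.16]
0.14 3 [0.03 0.53 1.74]
0.14 4 [0.04 0.73 2.31]
0.14 5 [0.05 0.94 2.87]
0.24 1 [0.01 0.22 0.56]
0.24 2 [0.03 0.45 1.12]
0.24 3 [0.04 0.7  1.67]
0.24 4 [0.06 0.95 2.22]
0.24 5 [0.07 1.22 2.76]
0.34 1 [0.02 0.28 0.54]
0.34 2 [0.03 0.56 1.07]
0.34 3 [0.05 0.86 1.6 ]
0.34 4 [0.07 1.17 2.12]
0.34 5 [0.09 1.49 2.63]
{'time': np.float64(6.2167), 'position': array([ 0.5152, -0.0263,  0.188 ]), 'tool_rot': array([ 0.7256,  0.6845, -0.0484,  0.0513]), 'ft_force': array([ 8.7912,  1.1816, -4.0534]), 'moment': array([ 0.2973, -1.1888,  0.1482]), 'grip_width': np.float64(0.0218)}
```

>>> send_rows(
  moves=[0,0.01,0.16,0.58,-0.02,0.001,0,0,0.02,0.34,1.16,-0.04,0.002,0,0,0.03,0.53,1.74,-0.06,0.003,0,0,0.04,0.73,2.31,-0.08,0.005,0,0,0.05,0.94,2.87,-0.1,0.006,0],
)

```text
time: 6.63
position: [0.5157, -0.0169, 0.2167]
tool_rot: [0.722, 0.681, -0.085, 0.085]
ft_force: [10.0, 0.8, -4.0]
grip_width: 0.0217
grip_force: 40.0
```

>>> send_rows(
  moves=[0,0.01,0.22,0.56,-0.02,0.001,0,0,0.03,0.45,1.12,-0.04,0.002,0,0,0.04,0.7,1.67,-0.06,0.003,0,0,0.06,0.95,2.22,-0.08,0.005,0,0,0.07,1.22,2.76,-0.1,0.006,0],
)

```text
time: 7.05
position: [0.5164, -0.0047, 0.2443]
tool_rot: [0.717, 0.677, -0.121, 0.119]
ft_force: [9.3, -0.1, -2.9]
grip_width: 0.0218
grip_force: 40.0
```

>>> send_rows(
  moves=[0,0.02,0.28,0.54,-0.02,0.001,0,0,0.03,0.56,1.07,-0.04,0.002,0,0,0.05,0.86,1.6,-0.06,0.003,0,0,0.07,1.17,2.12,-0.08,0.005,0,0,0.09,1.49,2.63,-0.1,0.006,0],
)

```text
time: 7.47
position: [0.5172, 0.0102, 0.2705]
tool_rot: [0.709, 0.67, -0.157, 0.153]
ft_force: [9.9, -1.1, -3.5]
grip_width: 0.0217
grip_force: 40.0
```

>>> send_rows(
  moves=[0,0,0,0,0,0,0,0,0,0,0,0,0,0,0,0,0,0,0,0,0,0,0,0,0,0,0,0,0,0,0,0,0,0,0],
)

```text
time: 7.88
position: [0.5173, 0.0101, 0.2702]
tool_rot: [0.709, 0.67, -0.156, 0.153]
ft_force: [9.5, -0.3, -3.5]
grip_width: 0.0219
grip_force: 40.0
```

Run:
```python
from h import *
o=monitor.get_obs();print({k:np.round(o[k],4) for k in("time","position","tool_rot","ft_force","joint_velocities","grip_width")})
c=cam("scene");cv2.imwrite("pics/s4.png",c["im"])
```

```text
{'time': np.float64(7.8833), 'position': array([0.5173, 0.0101, 0.2702]), 'tool_rot': array([ 0.7093,  0.6702, -0.1562,  0.1527]), 'ft_force': array([ 9.4935, -0.3254, -3.5348]), 'joint_velocities': array([-0.0021,  0.0006,  0.001 ,  0.0001, -0.0003, -0.0006]), 'grip_width': np.float64(0.0219)}
```

View pics/s4.png

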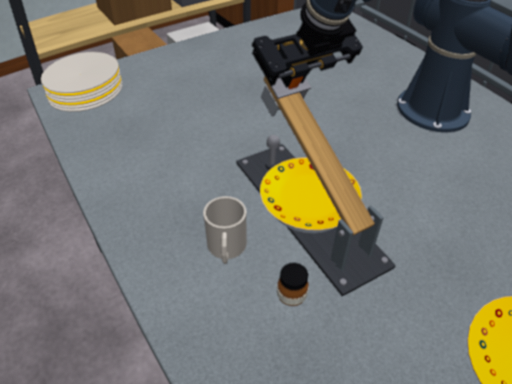

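The scene view shows the bar raised at about 0.44 rad, with its free end near (290,90) and held in the gripper. The ball post is bare at (272,150), and the plate, mug and jar have not moved.

```bash
python3 -c "
from rig import workorder
print(workorder.hand_in())"
```

```text
the job is handed in; nothing more can be done
None
```

The latch was pulled about 12 mm and kept out while I swung the rest up to about 0.44 rad, so its free end is roughly 14 cm higher. The gripper was holding it there, still, when I handed in the job at about 8 s, with the plate, mug and jar unmoved; no verdict was returned.

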